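Set the exposure dial and hold a test strip in the light slot

ROBOT

A 6-joint arm with a two-finger parallel gripper is mounted at the origin on a cart in front of the work surface, level with it; the furniture and walls round the work are solid. World frame = base frame: x ahead of the robot, y to its left, z up, the work surface at z = 0. Lengths are in m, angles in rad, forces in N, time in s.
With the tool pointing down it reaches from about 0.3 to 0.875 m from the base axis. Payload 6.4 kg.
Tool frame: the origin (TCP) lies at the very end of the fingers, on their centre line; the grasp point (between the pads) lies 19 mm behind it; z points along the fingers, y is the line along which they close (so a half turn about z gives the same grasp; the last joint's range is limited). The gripper opens to 85 mm and grips with 20 to 120 N. Pads are 22 mm wide; open, the fingers measure 114 mm over their backs; the gripper's body (76 mm by 85 mm) begins 54 mm behind the grasp point. The pads swing forward as they close: fully open they stand 13 mm farther back than shut.
Start: joints at [1.095, 0.181, 1.607, -0, 1.354, -0.206], TCP at [0.153, 0.554, 0.231] pointing down, gripper open.
Joint ranges: [-2.99, 2.99], [-0.89, 2.07], [0.3, 2.58], [-1.14, 4.28], [0, 2.63], [-3.12, 3.12]. Speed limits (rad/s): [2.57, 2.57, 3.01, 3.14, 3.14, 3.14].

INTERFACE

Orientations are given as a unit quaternion [w, x, y, z].
In Python, from bench import telemetry, camera, ctrl, spotter gives the robot as it stands.
- The arm moves only by the tool send_rows, never from a script. Its argument "series" is a list of rows, each a list of 3 entries, a list of its own where there are three numbers: the turn, a rotation vector about the world's x, y, z in degrees, then the shift along the world's x, y, z in mm, then the closure, from -1 (fully open) to 1 (shut), so that 0 is half open. In form: [[[rx, ry, rz], [dx, dy, dz], gripper], ...]. A call has 1 to 10 rows; each row is the pose to reach, as a shift and turn from the pose commanded when the call began; what a row does not reach only later rows make up. A row lasts 1/8 s, in which the tool goes at most 62.5 mm and 10.7 degrees, less where a joint would pass 70% of its speed; a pose out of reach is approached as far as the arm can. A call with a gripper value outside its range is refused whole. The fingers move at their own pace and stop on an object; the grip force is fixed at half the most. Time passes only in rows, so rows that repeat a pose let the fingers close. It gives the time, the measured TCP pose, the force, the opening and the grip force at its end, in the units of the state.
- telemetry.get_obs(): the state, without advancing time (a new reading comes with each control period).
- camera(name): name is "scene" or "side" or "wrist"; returns a dict with "pixels" (384x512x3 uint8, red, green, blue), "camera_matrix" (3x3 intrinsics, pixels), "xyz" and "orientation" of the camera in the world. Camera axes: x right, y up, looking along -z (the intrinsics and any distortion apply to the point x, -y, -z); pixel columns grow to the right and rows downward; lengths in m; the calibration is good to about 2 mm. A picture is of the moment at which its call begins. There is no depth.
- ctrl.hand_in(): hands the job in; it is judged then, once.
Trained networks look in the newest picture that a camera, given by its name, has taken for a name from the list of things; names that differ only in an ending like _2 or _b are one class to them, and where a whole thing is asked for, a point or a joint stands for the part that bears it (a point fixed in the world has none). Each returns a list of dicts, best first, with "conf" (0 to 1); they miss things now and then, are a little off and sometimes report something else, mostly with a low value. They report only what shows in the picture. A call takes as long as a camera call.
- spotter.boxes_of(thing, camera): "xyz" ([x, y, z] in m, in world coordinates, good to about 4 mm: the middle of the surface that is visible of it).
- spotter.landmark_of(thing, camera): "xyz" ([x, y, z] in m, in world coordinates, good to about 4 mm: a listed point, or the origin of a listed thing).
The state is a dict: "time_s": time; "q": joint angles; "dq": joint speeds; "joint_efforts": joint torques, N m; "eef_pos": TCP position; "eef_rot": TCP orientation; "wrist_force": force on the tool from outside, world axes, zero at the start; "torque": the same for the moment, N m; "opening": opening from 0.0 (shut) to 1.0 (fully open); "grasp_force": force on a finger pad.
Only numpy, scipy, OpenCV 4.12 (cv2) and the standard library are available. Lean on these libraries where they do the work, as an engineer would, in place of code of your own. Each camera call takes 0.05 s, during which the arm holds its last target. There are 200 camera calls.

TASK

Turn the exposure unit's dial to 4, then take the orange test strip out of its stand by its handle and lower it upright, without forcing it, through the slot in the unit's lid until the black line across its blade is level with the lid. Finish there still holding it in the gripper: do not let go and do not let its handle rest on the lid. Leave the blue strip in the stand and the other things on the table alone.

Things in the scene. Friction and masses are not known exactly. Their poses are not given: they have to be found in the camera images.
- unit: fixed exposure unit: grey box with a bare metal lid, 150 (x) x 230 (y) x 110 mm high, front with an amber window towards the robot (-x). Origin: centre of its underside; z up. On the lid stand the dial (at y = -55 mm) and the slot (at y = +55 mm). It is hollow below the slot: the inner floor lies 104 mm below the lid's top face
- slot (a point): centre of the slot's mouth, in the lid's top face (110 mm above the table); axes as the unit's. The slot runs straight down through the 8 mm lid, is 8 mm wide along x and 52 mm long along y, 2 mm more than the strip's blade each way; its mouth is not chamfered; black border lines on the lid surround it
- dial_axis (a point): point on the dial's axis (vertical), 28 mm above the lid, 18 mm below the dial's top; axes as the unit's. The dial is a round knurled metal sleeve, 38 mm across, from 7 to 46 mm above the lid, on a flat black skirt 48 mm across (1 to 7 mm above the lid). An orange pointer on the skirt and an orange line on the top point to white numerals 1 to 6 painted on the lid on the dial's front side, read from the front, 1 at the right (-y), 6 at the left
- dial (a joint): angle of the dial, rad: 0 at numeral 1, 0.4 more for each numeral, so 1.2 at numeral 4; grows clockwise seen from above; stops at -0.05 and 2.05. It may start between two numerals. It clicks into each numeral (a click takes about 0.03 N m) and stays where it is left
- stand: fixed wooden strip stand, 44 (x) x 170 (y) x 38 mm high, two pockets (30 mm deep, floor 8 mm above the table, 9 x 53 mm) at y = -42.5 and +42.5 mm with a strip upright in each. Origin: centre of its underside; z up
- strip_orange: test strip with orange handle and orange patches on its blade, loose, about 90 g. Origin: centre of the blade's lower edge; z up along it, y along its width, x along its thickness. Blade 6 (x) x 50 (y) mm, from z = 0 to 80 mm, its foot chamfered 1.5 mm all round, with a black line across at z = 60 mm; handle block 14 (x) x 36 (y) mm, from z = 80 to 122 mm, to be gripped across x
- strip_blue: the same kind of strip in blue, in the other pocket of the stand; stays there. Origin and axes alike
- black_tape: roll of black tape lying flat, 58 mm across, 19 mm high; bystander. Origin: centre of its underside
- graphite_block: black block 22 (x) x 75 (y) x 14 mm high; bystander. Origin: centre of its underside

How it is judged:
On the way, in this order (a step that is already met when the one before it is completed fails the run):
1. the dial is set to 4 (value of joint dial between 1.08 and 1.32 rad and height (world z) of strip_orange below 0.02 m), for 0.3 s.
2. the orange strip is lifted clear of the stand (value of joint dial between 1.08 and 1.32 rad and height (world z) of strip_orange above 0.05 m), for 0.1 s.
3. the orange strip's blade is lowered through the slot to its black line, held in the gripper (value of joint dial between 1.08 and 1.32 rad and z of strip_orange in the frame of slot between -0.069 and -0.051 m and horizontal distance between strip_orange and slot below 0.008 m and angle between the z axis of strip_orange and the z axis of unit, either way round below 0.1 rad and contact force between the fingers and strip_orange above 1 N), for 0.3 s.
At the end, for the whole second after the job is handed in: The dial reads 4 (within 0.12 rad of 1.2); the orange strip hangs upright (within 0.1 rad) in the slot with its black line level with the lid's top face within 9 mm, at rest, gripped by the fingers (over 1 N) and not pressed against the unit (under 15 N); the blue strip still stands in its pocket (all of step 3 and contact force between strip_orange and unit below 15 N and linear speed of strip_orange below 0.03 m/s and distance of strip_blue from where it was at the start of the episode below 0.02 m and angle between strip_blue's own z axis and vertical below 0.2 rad); the arm keeps its last pose, push and grip.
It fails at once if the blue strip is moved more than 20 mm (distance of strip_blue from where it was at the start of the episode above 0.02 m).
It fails at once if the orange strip is forced against the unit (over 40 N) (contact force between strip_orange and unit above 40 N).
It fails at once if a bystander is moved more than 20 mm (distance of any of black_tape, graphite_block from where it was at the start of the episode above 0.02 m).
It also fails if it takes over 61 s, if anything falls off the work surface, if the arm or the gripper's body presses on something with over 40 N, if the wrist force passes 120 N, or if a joint passes its speed limit or range.

## Working session

There is one attempt and no reset: what is moved stays moved. The work goes in short steps, Python scripts to look and compute and a tool call to move; the robot and the scene stay as the last step left them, time stands still between calls to the robot, and variables do not carry over. Pictures are saved under pics/ and viewed, at most 10 in all, crops included, and the job is handed in when it is done.

Besides the shell and the picture viewer there is one more tool, called after "Request:" as name(argument=value, ...), one argument or row to a line, values as JSON. send_rows: Moves the arm, as the interface text tells. Its arguments: {"type":"object","properties":{"series":{"type":"array","items":{"type":"array"}}},"required":["series"]}

```bash
mkdir -p pics; cat > h.py <<'E'
from bench import telemetry, camera, ctrl, spotter
import numpy as np, cv2
from scipy.spatial.transform import Rotation as R
def snap(n,f=None):
    c=camera(n)
    if f: cv2.imwrite('pics/'+f,cv2.cvtColor(c['pixels'],cv2.COLOR_RGB2BGR))
    return c
def rot(c):
    o=np.array(c['orientation']); return o if o.shape==(3,3) else R.from_quat(o,scalar_first=True).as_matrix()
def proj(c,p):
    v=rot(c).T@(np.array(p)-c['xyz']); v=v*[1,-1,-1]; u=c['camera_matrix']@v; return u[:2]/u[2]
def unproj(c,uv,z):
    d=np.linalg.inv(c['camera_matrix'])@[uv[0],uv[1],1]; d=rot(c)@(d*[1,-1,-1]); o=np.array(c['xyz']); return o+d*(z-o[2])/d[2]
E
python3 - <<'E'
from h import *
o=telemetry.get_obs(); print({k:np.round(o[k],3) for k in('time_s','eef_pos','eef_rot','wrist_force','opening')})
for n in('scene','side'):
    c=snap(n,n+'1.png'); print(n,{k:np.round(c[k],3).tolist() for k in c if k!='pixels'})
    for t in('unit','slot','dial_axis','stand','strip_orange','strip_blue','black_tape','graphite_block'):
        print(t,[(np.round(d['xyz'],3).tolist(),round(d['conf'],2)) for d in spotter.landmark_of(t,n)[:2]])
a=cv2.imread('pics/scene1.png');b=cv2.imread('pics/side1.png')
E
```

```text
{'time_s': np.float64(0.0), 'eef_pos': array([0.153, 0.554, 0.23 ]), 'eef_rot': array([-0.   ,  0.135,  0.991, -0.001]), 'wrist_force': array([-1.025,  0.876, -0.817]), 'opening': np.float64(0.996)}
scene {'camera_matrix': [[418.111, 0.0, 256.671], [0.0, 418.111, 196.289], [0.0, 0.0, 1.0]], 'xyz': [-0.15, -0.668, 0.596], 'orientation': [0.786, 0.477, -0.198, -0.339]}
unit [([0.601, 0.042, 0.0], 0.65)]
slot [([0.588, 0.096, 0.11], 0.56)]
dial_axis [([0.608, -0.014, 0.142], 0.93), ([0.6, 0.046, -0.001], 0.58)]
stand [([0.508, -0.282, 0.002], 0.8)]
strip_orange [([0.551, -0.292, 0.006], 0.55), ([0.463, -0.28, 0.007], 0.17)]
strip_blue [([0.46, -0.28, 0.005], 0.93)]
black_tape [([0.418, 0.231, -0.0], 0.52), ([0.506, -0.281, -0.001], 0.46)]
graphite_block [([0.409, -0.061, 0.002], 0.66)]
side {'camera_matrix': [[454.561, 0.0, 253.47], [0.0, 454.561, 194.274], [0.0, 0.0, 1.0]], 'xyz': [0.29, -0.821, 0.848], 'orientation': [0.903, 0.408, -0.064, -0.118]}
unit [([0.612, -0.014, 0.137], 0.75), ([0.599, 0.037, 0.0], 0.6)]
slot [([0.588, 0.096, 0.106], 0.58)]
dial_axis [([0.614, -0.012, 0.143], 0.95)]
stand [([0.504, -0.283, -0.002], 0.91)]
strip_orange [([0.551, -0.293, 0.007], 0.6)]
strip_blue []
black_tape [([0.42, 0.229, -0.002], 0.57)]
graphite_block [([0.412, -0.053, 0.003], 0.7)]
```

View pics/scene1.png

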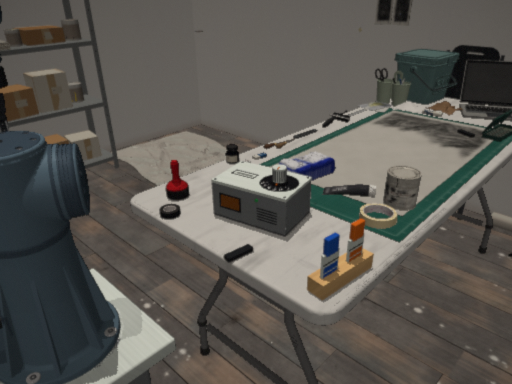

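View pics/side1.png

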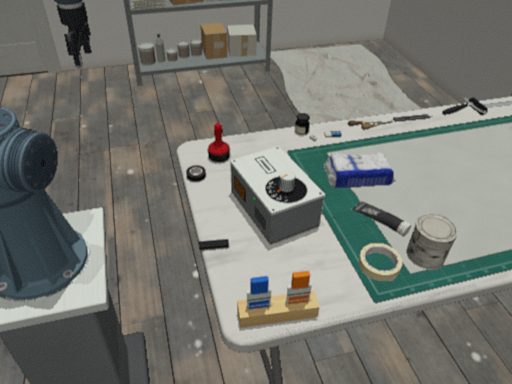

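The unit stands at about (0.6, 0.04), yawed about 12°. The dial is at scene (280,175), and the slot is left of it at (243,172). The stand is at front right, with blue at (330,255) and orange at (356,240). I'm moving above the unit for a wrist view.

Request:
send_rows(
  series=[
    [[0, 0, 0], [20, -30, 80], -1],
    [[0, 0, 0], [400, -530, 100], -1],
    [[0, 0, 0], [400, -530, 100], -1],
    [[0, 0, 0], [400, -530, 100], -1],
    [[0, 0, 0], [400, -530, 100], -1],
    [[0, 0, 0], [400, -530, 100], -1],
    [[0, 0, 0], [400, -530, 100], -1],
    [[0, 0, 0], [400, -530, 100], -1],
    [[0, 0, 0], [400, -530, 100], -1],
    [[0, 0, 0], [400, -530, 100], -1],
  ],
)

```text
time_s: 2.15
eef_pos: [0.5077, 0.0838, 0.3266]
eef_rot: [0.0, 0.135, 0.991, 0.0]
wrist_force: [1.5, 0.3, 0.2]
opening: 1.005
grasp_force: 0.0
```

Request:
send_rows(
  series=[
    [[0, 0, 0], [30, -40, 0], -1],
    [[0, 0, 0], [30, -40, 0], -1],
    [[0, 0, 0], [30, -40, 0], -1],
    [[0, 0, 0], [30, -40, 0], -1],
  ],
)

```text
time_s: 2.65
eef_pos: [0.5361, 0.0468, 0.3262]
eef_rot: [0.0, 0.134, 0.991, 0.0]
wrist_force: [-0.0, 0.6, 0.3]
opening: 1.002
grasp_force: 0.0
```

```bash
python3 - <<'E'
from h import *
o=telemetry.get_obs(); print({k:np.round(o[k],3) for k in('time_s','eef_pos','eef_rot','wrist_force','opening')})
n='wrist'
c=snap(n,n+'1.png'); print(n,{k:np.round(c[k],3).tolist() for k in c if k!='pixels'})
for t in('unit','slot','dial_axis'):
        print(t,[(np.round(d['xyz'],3).tolist(),round(d['conf'],2)) for d in spotter.landmark_of(t,n)[:2]])
E
```

```text
{'time_s': np.float64(2.65), 'eef_pos': array([0.536, 0.047, 0.326]), 'eef_rot': array([0.   , 0.134, 0.991, 0.   ]), 'wrist_force': array([-0.036,  0.616,  0.337]), 'opening': np.float64(1.002)}
wrist {'camera_matrix': [[323.372, 0.0, 254.108], [0.0, 323.372, 195.988], [0.0, 0.0, 1.0]], 'xyz': [0.456, 0.069, 0.469], 'orientation': [0.785, -0.131, -0.1, 0.598]}
unit [([0.602, 0.037, 0.002], 0.81)]
slot [([0.592, 0.1, 0.112], 0.77), ([0.412, -0.056, 0.0], 0.49)]
dial_axis [([0.607, -0.01, 0.132], 0.71)]
```

View pics/wrist1.png

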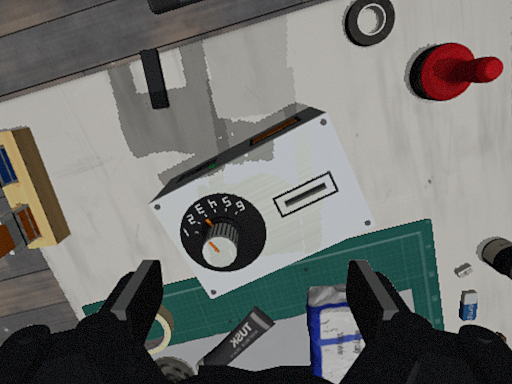

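The wrist view shows the whole lid. The slot's border is centred at about (306,194) and the dial's top at (220,250). The orange pointer tip at (208,222) seems to be near 3. I'll zoom in and compute this.

```bash
cat >> h.py <<'E'
def slotfit(c,x0,x1,y0,y1,thr=90):
    g=cv2.cvtColor(c['pixels'],cv2.COLOR_RGB2GRAY)[y0:y1,x0:x1]
    cs,_=cv2.findContours((g<thr).astype('uint8'),cv2.RETR_LIST,cv2.CHAIN_APPROX_NONE)
    for k in cs:
        if len(k)<20: continue
        r=cv2.minAreaRect(k.astype(np.float32)+np.float32([x0,y0])); b=cv2.boxPoints(r)
        w=np.array([unproj(c,p,.11)[:2] for p in b]); e=[w[1]-w[0],w[2]-w[1]]; e.sort(key=np.linalg.norm)
        print('rect',np.round(r[0],1),'world',np.round(w.mean(0),4),'size',np.round([np.linalg.norm(v) for v in e],4),'ang',np.round(np.degrees(np.arctan2(e[1][1],e[1][0]))%180,1))
E
python3 - <<'E'
from h import *
c=snap('wrist'); p=c['pixels']
slotfit(c,262,345,165,222)
r=p[180:290,165:280].astype(int); m=(r[...,0]>180)&(r[...,1]<150)&(r[...,2]<100)
n,l,s,ce=cv2.connectedComponentsWithStats(m.astype('uint8'))
for i in range(1,n): print(s[i,4],ce[i]+[165,180])
# corner screws
for uv in((157,206),(324,122),(368,223),(214,293)): print(uv,np.round(unproj(c,uv,.11),4))
cv2.imwrite('pics/z1.png',cv2.resize(cv2.cvtColor(p[180:290,165:345],cv2.COLOR_RGB2BGR),None,fx=4.4,fy=4.4,interpolation=cv2.INTER_CUBIC))
E
```

```text
rect [305.1 193.8] world [0.5889 0.0944] size [0.0068 0.0502] ang 102.0
rect [305.2 194. ] world [0.5894 0.0942] size [0.0248 0.0706] ang 101.9
rect [305.2 193.7] world [0.589  0.0942] size [0.0274 0.0728] ang 101.5
4 [207.5 220. ]
(157, 206) [ 0.5571 -0.0782  0.11  ]
(324, 122) [0.5137 0.1322 0.11  ]
(368, 223) [0.6454 0.1598 0.11  ]
(214, 293) [ 0.6912 -0.0501  0.11  ]
```

View pics/z1.png

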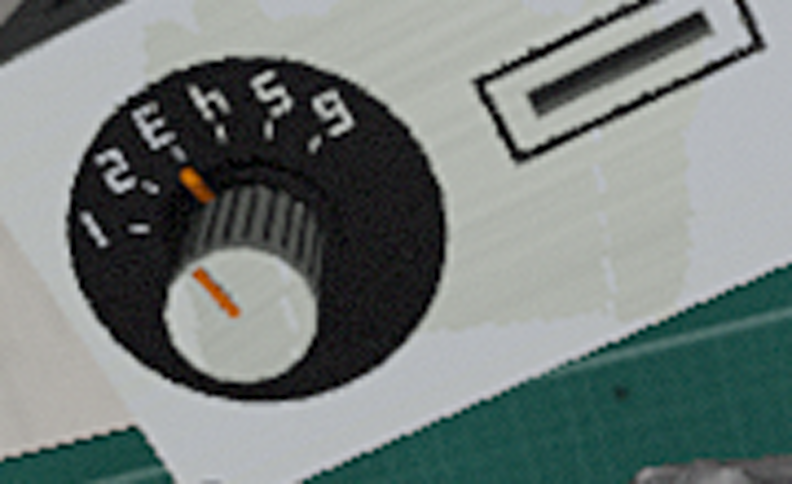

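```bash
python3 - <<'E'
from h import *
c=snap('wrist')
P=lambda u,v,z: unproj(c,(165+u/4.4,180+v/4.4),z)[:2]
D=np.array([.6115,-.0134])
ang=lambda d: np.degrees(np.arctan2(d[1],d[0]))%360
th=lambda a: np.radians(249.1-a)
a=ang(P(198,272,.156)-P(238,313,.156)); print('top',a,th(a), 'topcentre',P(241,313,.156))
for q in((187,172,.117),(178,153,.11),(221,131,.11),(139,229,.11),(315,145,.11)): a=ang(P(*q)-D); print(q,a,th(a))
E
```

```text
top 204.39443196416113 0.7802593561997225 topcentre [ 0.61159847 -0.0125782 ]
(187, 172, 0.117) 202.95835776991322 0.8053235791922732
(178, 153, 0.11) 204.6862004509477 0.7751670354517354
(221, 131, 0.11) 179.67756263908572 1.211650106707477
(139, 229, 0.11) 252.50728347126835 -0.05946831512241445
(315, 145, 0.11) 131.37609479192426 2.0546697541866217
```

The dial is at 3 (0.8 rad) with its axis at (0.6115, -0.013). The slot is at (0.589, 0.094), yaw 11.8°. I'll grip the dial next.

Request:
send_rows(
  series=[
    [[0, 0, 0], [50, -40, 0], -1],
    [[0, 0, 0], [75, -60, -40], -1],
    [[0, 0, 0], [75, -60, -90], -1],
    [[0, 0, 0], [75, -60, -130], -1],
    [[0, 0, 0], [75, -60, -130], -1],
    [[0, 0, 0], [75, -60, -130], -1],
  ],
)

```text
time_s: 3.7
eef_pos: [0.6127, -0.0143, 0.1981]
eef_rot: [0.001, 0.134, 0.991, -0.0]
wrist_force: [0.2, -0.9, 0.9]
opening: 0.997
grasp_force: 0.0
```

Request:
send_rows(
  series=[
    [[0, 0, 0], [-1, 1, -40], -1],
    [[0, 0, 0], [-1, 1, -72], -1],
    [[0, 0, 0], [-1, 1, -72], -1],
    [[0, 0, 0], [-1, 1, -72], 1],
    [[0, 0, 0], [-1, 1, -72], 1],
    [[0, 0, 0], [-1, 1, -72], 1],
    [[0, 0, 0], [-1, 1, -72], 1],
    [[0, 0, 0], [-1, 1, -72], 1],
    [[0, 0, 0], [-1, 1, -72], 1],
    [[0, 0, 0], [-1, 1, -72], 1],
  ],
)

```text
time_s: 4.95
eef_pos: [0.6118, -0.0135, 0.1262]
eef_rot: [0.001, 0.134, 0.991, -0.0]
wrist_force: [-0.8, 1.5, 6.2]
opening: 0.432
grasp_force: 59.4
```

Request:
send_rows(
  series=[
    [[0, 0, -6], [0, 0, 0], 1],
    [[0, 0, -12], [0, 0, 0], 1],
    [[0, 0, -18], [0, 0, 0], 1],
    [[0, 0, -23], [0, 0, 0], 1],
    [[0, 0, -23], [0, 0, 0], 1],
    [[0, 0, -23], [0, 0, 0], 1],
    [[0, 0, -23], [0, 0, 0], 1],
  ],
)

```text
time_s: 5.82
eef_pos: [0.6117, -0.0137, 0.1263]
eef_rot: [0.001, 0.329, 0.944, -0.0]
wrist_force: [-1.9, -0.6, 6.1]
opening: 0.427
grasp_force: 59.3
```

Request:
send_rows(
  series=[
    [[0, 0, 0], [0, 0, 0], -1],
    [[0, 0, 0], [0, 0, 0], -1],
    [[0, 0, 0], [0, 0, 0], -1],
    [[0, 0, 0], [0, 0, 0], -1],
    [[0, 0, 0], [0, 0, 60], -1],
    [[0, 0, 0], [0, 0, 120], -1],
    [[0, 0, 0], [-40, 20, 180], -1],
    [[0, 0, 0], [-80, 40, 200], -1],
    [[0, 0, 0], [-80, 40, 200], -1],
    [[0, 0, 0], [-80, 40, 200], -1],
  ],
)

```text
time_s: 7.08
eef_pos: [0.5307, 0.0267, 0.324]
eef_rot: [0.0, 0.329, 0.944, -0.0]
wrist_force: [0.3, -0.1, 0.4]
opening: 0.996
grasp_force: 0.0
```

```bash
python3 - <<'E'
from h import *
c=snap('wrist'); p=c['pixels']
D=proj(c,[.6115,-.0134,.13]).astype(int); x,y=np.clip(D-[75,60],0,None); print(x,y, proj(c,[.6115,-.0134,.117]),proj(c,[.6115,-.0134,.156]))
for k in range(6):
    a=np.radians(249.1)-.4*k; print(k+1,proj(c,[.6115+.024*np.cos(a),-.0134+.024*np.sin(a),.117])-[x,y])
cv2.imwrite('pics/z2.png',cv2.resize(cv2.cvtColor(p[y:y+120,x:x+150],cv2.COLOR_RGB2BGR),None,fx=5,fy=5,interpolation=cv2.INTER_CUBIC))
E
```

```text
194 181 [269.26811928 236.41155311] [270.86656585 252.41621939]
1 [56.14656733 60.86290601]
2 [55.26422648 53.71345599]
3 [57.55661722 46.72155982]
4 [62.7222915  41.02508873]
5 [69.95991626 37.58762903]
6 [78.08458857 37.00665147]
```

View pics/z2.png

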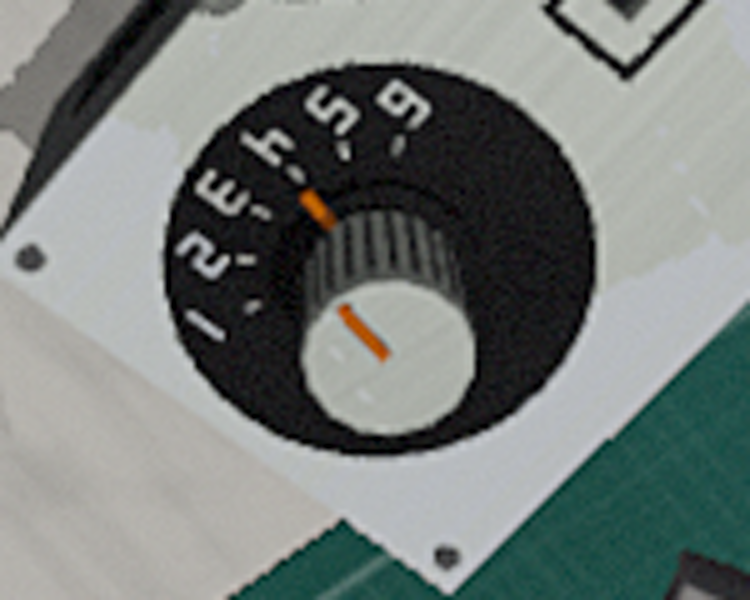

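The pointer is at the tick of 4, with the tip at crop (303,195) against a prediction of about (313,205). Now to the stand.

Request:
send_rows(
  series=[
    [[0, 0, 10], [-5, -60, 0], -1],
    [[0, 0, 20], [-10, -120, 0], -1],
    [[0, 0, 31], [-15, -180, 0], -1],
    [[0, 0, 31], [-20, -240, -20], -1],
    [[0, 0, 31], [-20, -300, -40], -1],
    [[0, 0, 31], [-20, -317, -50], -1],
    [[0, 0, 31], [-20, -317, -50], -1],
    [[0, 0, 31], [-20, -317, -50], -1],
  ],
)

```text
time_s: 8.12
eef_pos: [0.5109, -0.2895, 0.2736]
eef_rot: [-0.0, 0.065, 0.998, 0.001]
wrist_force: [0.4, 0.6, 0.9]
opening: 1.0
grasp_force: 0.0
```

```bash
python3 - <<'E'
from h import *
o=telemetry.get_obs(); print(np.round(o['eef_pos'],4),R.from_quat(o['eef_rot'],scalar_first=True).as_matrix()[:,1].round(3))
c=snap('wrist','w3.png'); print(c['xyz'])
for t in('stand','strip_orange','strip_blue'):
    print(t,[(np.round(d['xyz'],4).tolist(),round(d['conf'],2)) for d in spotter.landmark_of(t,'wrist')[:2]])
    print(t,[(np.round(d['xyz'],4).tolist(),round(d['conf'],2)) for d in spotter.boxes_of(t,'wrist')[:2]])
E
```

```text
[ 0.5109 -0.2895  0.2736] [0.129 0.992 0.001]
[ 0.42895274 -0.27845444  0.41647839]
stand [([0.5073, -0.2881, -0.0015], 0.96)]
stand [([0.4994, -0.2853, 0.0367], 0.65)]
strip_orange [([0.5457, -0.29, 0.0085], 0.68)]
strip_orange [([0.5391, -0.2911, 0.1315], 0.85)]
strip_blue [([0.4668, -0.2817, 0.0073], 0.9)]
strip_blue []
```

View pics/w3.png

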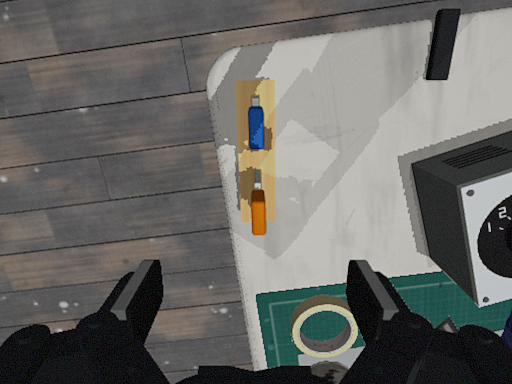

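The wrist view shows the orange handle at (259,212) and the blue one at (256,128). The stand's long axis is nearly along the image columns. I'll fit the orange handle top.

```bash
cat >> h.py <<'E'
def handlefit(c,blue=False,z=.13):
    p=c['pixels'].astype(int); r,g,b=p[...,0],p[...,1],p[...,2]
    m=((b>r+60)&(b>g+30)) if blue else ((r>150)&(b<60)&(r>1.9*g))
    n,l,s,ce=cv2.connectedComponentsWithStats(m.astype('uint8')); i=1+np.argmax(s[1:,4])
    ys,xs=np.nonzero(l==i); q=cv2.boxPoints(cv2.minAreaRect(np.float32(np.c_[xs,ys])))
    w=np.array([unproj(c,v,z)[:2] for v in q]); w=w[np.argsort(w[:,0])]
    far=w[2:].mean(0); near=w[:2].mean(0); d=(far-near)/np.linalg.norm(far-near)
    print(s[i],'far',far.round(4),'near',near.round(4),'wid',np.linalg.norm(w[3]-w[2]).round(4),'ang',np.degrees(np.arctan2(d[1],d[0])).round(1),'centre',(far-.018*d).round(4))
E
python3 - <<'E'
from h import *
c=snap('wrist'); handlefit(c); handlefit(c,True)
E
```

```text
[253 205  10  29  50] far [ 0.5667 -0.2924] near [ 0.5365 -0.2972] wid 0.0075 ang 9.1 centre [ 0.549  -0.2952]
[249 106  16  43 602] far [ 0.4822 -0.283 ] near [ 0.446  -0.2798] wid 0.0131 ang -5.1 centre [ 0.4643 -0.2814]
```

```bash
sed -i 's/((r>150)&(b<60)&(r>1.9\*g))/((r>120)\&(b<90)\&(r>1.55*g))/' h.py
python3 - <<'E'
from h import *
c=snap('wrist'); print(c['pixels'][[190,200,212,225,232],259].tolist()); handlefit(c)
E
```

```text
[[86, 38, 3], [106, 54, 16], [192, 110, 16], [190, 106, 26], [191, 102, 2]]
[252 201  14  33 441] far [ 0.5653 -0.2923] near [ 0.5323 -0.2881] wid 0.0127 ang -7.2 centre [ 0.5475 -0.29  ]
```

Request:
send_rows(
  series=[
    [[0, 0, 1], [37, -1, -40], -1],
    [[0, 0, 1], [37, -1, -100], -1],
    [[0, 0, 1], [37, -1, -150], -1],
    [[0, 0, 1], [37, -1, -182], -1],
    [[0, 0, 1], [37, -1, -182], -1],
    [[0, 0, 1], [37, -1, -182], -1],
    [[0, 0, 1], [37, -1, -182], -0.3],
    [[0, 0, 1], [37, -1, -182], 0.3],
  ],
)

```text
time_s: 9.57
eef_pos: [0.5484, -0.2919, 0.0938]
eef_rot: [0.001, 0.056, 0.998, -0.001]
wrist_force: [0.5, 0.1, -0.4]
opening: 0.603
grasp_force: 0.0
```

```bash
python3 - <<'E'
from h import *
o=telemetry.get_obs(); print(np.round(o['eef_pos'],4),o['opening'],o['wrist_force'])
c=snap('wrist','w4.png'); print(proj(c,o['eef_pos'])); handlefit(c); handlefit(c,True)
E
```

```text
[ 0.5484 -0.2919  0.0938] 0.6031997873708708 [ 0.53941326  0.12669082 -0.35836434]
[253.35348759 259.79086252]
[247 275  23  20 152] far [ 0.5427 -0.2893] near [ 0.5342 -0.2884] wid 0.0086 ang -6.3 centre [ 0.5248 -0.2874]
[ 234   19   45  120 4972] far [ 0.4826 -0.2834] near [ 0.4481 -0.2795] wid 0.0144 ang -6.4 centre [ 0.4647 -0.2814]
```

View pics/w4.png

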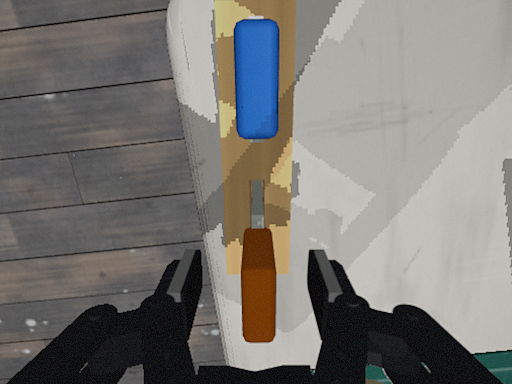

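The handle is centred at column 258 and the fingers at about 254, so I'll nudge +y by 1 mm, close and lift.

Request:
send_rows(
  series=[
    [[0, 0, 0], [1, 1, -1], 0.3],
    [[0, 0, 0], [1, 1, -1], 1],
    [[0, 0, 0], [1, 1, -1], 1],
    [[0, 0, 0], [1, 1, -1], 1],
    [[0, 0, 0], [1, 1, -1], 1],
    [[0, 0, 0], [1, 1, -1], 1],
  ],
)

```text
time_s: 10.38
eef_pos: [0.5487, -0.2903, 0.0912]
eef_rot: [0.0, 0.056, 0.998, -0.0]
wrist_force: [0.3, 0.1, 2.2]
opening: 0.155
grasp_force: 58.6
```

Request:
send_rows(
  series=[
    [[0, 0, 0], [0, 0, 10], 1],
    [[0, 0, 0], [0, 0, 25], 1],
    [[0, 0, 0], [0, 0, 50], 1],
    [[0, 0, 0], [0, 0, 90], 1],
    [[0, 0, 0], [0, 0, 140], 1],
    [[0, 0, 0], [0, 0, 180], 1],
    [[0, 0, 0], [0, 0, 180], 1],
    [[0, 0, 0], [0, 0, 180], 1],
  ],
)

```text
time_s: 11.38
eef_pos: [0.5483, -0.2901, 0.2709]
eef_rot: [-0.0, 0.056, 0.998, 0.0]
wrist_force: [-0.2, -0.0, -0.8]
opening: 0.159
grasp_force: 58.4
```

Request:
send_rows(
  series=[
    [[0, 0, -9], [5, 45, 0], 1],
    [[0, 0, -18], [10, 95, 0], 1],
    [[0, 0, -27], [15, 145, 0], 1],
    [[0, 0, -36], [20, 195, 0], 1],
    [[0, 0, -45], [25, 245, 0], 1],
    [[0, 0, -54], [30, 295, 0], 1],
    [[0, 0, -63], [35, 345, 0], 1],
    [[0, 0, -71.8], [41, 384, 0], 1],
    [[0, 0, -71.8], [41, 384, -35], 1],
    [[0, 0, -71.8], [41, 384, -35], 1],
  ],
)

```text
time_s: 12.62
eef_pos: [0.5864, 0.0943, 0.2312]
eef_rot: [-0.004, 0.631, 0.776, -0.003]
wrist_force: [0.1, 0.4, -1.5]
opening: 0.151
grasp_force: 58.6
```

Request:
send_rows(
  series=[
    [[0, 0, 0], [0, 0, 0], 1],
    [[0, 0, 0], [0, 0, 0], 1],
  ],
)

```text
time_s: 12.88
eef_pos: [0.5903, 0.093, 0.2373]
eef_rot: [0.001, 0.631, 0.775, 0.0]
wrist_force: [0.0, -0.3, -0.5]
opening: 0.155
grasp_force: 58.6
```

```bash
python3 - <<'E'
from h import *
o=telemetry.get_obs(); print(o['time_s'],np.round(o['eef_pos'],4),R.from_quat(o['eef_rot'],scalar_first=True).as_matrix().round(4).tolist(),o['wrist_force'],o['opening'])
ims=[]
for n,h in(('wrist',.0),('side',.1),('scene',.1)):
    c=snap(n); np.savez(n+'5.npz',**c)
    t=o['eef_pos']; uv=proj(c,[.589,.0943,.14]); x=int(np.clip(uv[0]-60,0,392)); y=int(np.clip(uv[1]-(50 if h else 60),0,284))
    print(n,x,y,'slot',proj(c,[.589,.0943,.11]),'foot',proj(c,t-[0,0,.083]),c['xyz'])
    for tt in('slot','strip_orange'): print(tt,[(np.round(d['xyz'],4).tolist(),round(d['conf'],2)) for d in spotter.landmark_of(tt,n)[:2]])
    ims.append(cv2.resize(cv2.cvtColor(c['pixels'],cv2.COLOR_RGB2BGR)[y:y+100,x:x+120],None,fx=4 if not h else 2.2,fy=4 if not h else 2.2,interpolation=cv2.INTER_CUBIC))
r=np.vstack([cv2.resize(i,(264,220)) for i in ims[1:]]); w=cv2.resize(ims[0],(528,440)); cv2.imwrite('pics/z5.png',np.hstack([w,r]))
E
```

```text
12.875 [0.5903 0.093  0.2373] [[-0.2026, 0.9793, 0.0017], [0.9793, 0.2026, -0.0001], [-0.0004, 0.0016, -1.0]] [ 0.03244403 -0.3455467  -0.51807075] 0.15546438656457479
wrist 191 135 slot [251.59239481 184.61012788] foot [252.61171203 203.9196801 ] [0.57399275 0.17532504 0.3800222 ]
slot [([0.5923, 0.0962, 0.1112], 0.8)]
strip_orange [([0.5926, 0.0897, 0.1534], 0.73)]
side 205 105 slot [265.44830771 164.56987098] foot [266.67672915 151.23267878] [ 0.29004401 -0.82093265  0.84771489]
slot [([0.5881, 0.096, 0.1073], 0.62)]
strip_orange [([0.5914, 0.0885, 0.1526], 0.9), ([0.6005, 0.0378, -0.001], 0.4)]
scene 184 113 slot [244.61043861 173.54460589] foot [244.85566932 158.81033362] [-0.14981882 -0.66790854  0.59630569]
slot [([0.5873, 0.0978, 0.1094], 0.76)]
strip_orange [([0.5892, 0.0971, 0.1511], 0.85), ([0.5868, 0.0952, 0.1098], 0.37)]
```

View pics/z5.png

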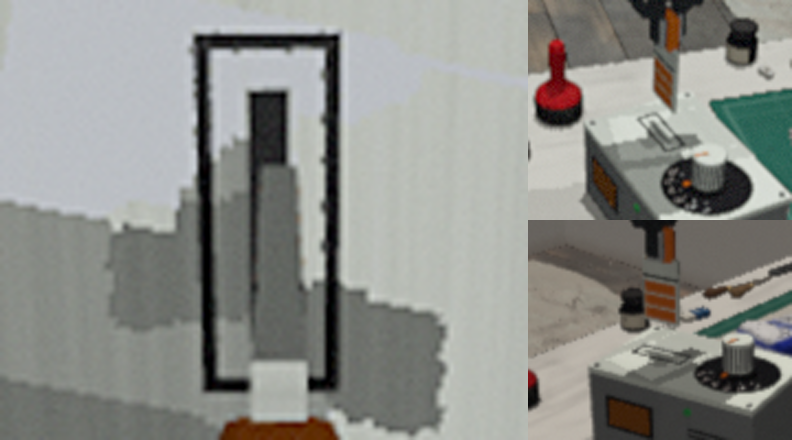

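The wrist view shows the blade's +y edge just above the slot: foot at crop (277,165), slot's +y end at (269,92). It is well aligned in yaw and a little right of the slot. I'll compute the offset in tool axes.

```bash
python3 - <<'E'
from h import *
c=dict(np.load('wrist5.npz')); slotfit(c,225,285,138,232)
P=lambda u,v,z: unproj(c,(191+u/4.4,135+v/4.4),z)
yd=np.array([-.2045,.9789,0]); xd=np.array([.9789,.2045,0]); S=np.array([.589,.0943,.11])
f=lambda n,p: print(n,p.round(4),'rel S: x %.1f y %.1f'%((p-S)@xd*1e3,(p-S)@yd*1e3))
for q in((250,92),(288,92)): f('slot +y end',P(*q,.11))
for q in((200,40),(336,40),(331,386),(207,386)): f('border',P(*q,.11))
for q in((258,165),(296,165)): f('foot',P(*q,.155))
for q in((250,360),(308,360)): f('bladetop',P(*q,.2373-.0032-.004))
f('tcp',np.array([.5903,.093,.2373]))
E
```

```text
rect [253.5 230.5] world [0.5995 0.0516] size [0.001  0.0211] ang 11.6
rect [251.  182.5] world [0.5882 0.0954] size [0.0068 0.0481] ang 101.7
rect [251.6 183. ] world [0.589  0.0942] size [0.0269 0.0733] ang 103.4
slot +y end [0.5808 0.1185 0.11  ] rel S: x -3.1 y 25.4
slot +y end [0.588 0.12  0.11 ] rel S: x 4.2 y 25.4
border [0.5695 0.1265 0.11  ] rel S: x -12.5 y 35.5
border [0.5949 0.1317 0.11  ] rel S: x 13.4 y 35.4
border [0.6093 0.0615 0.11  ] rel S: x 13.1 y -36.2
border [0.5842 0.0564 0.11  ] rel S: x -12.5 y -36.2
foot [0.5833 0.1164 0.155 ] rel S: x -1.0 y 22.8
foot [0.5894 0.1177 0.155 ] rel S: x 5.2 y 22.8
bladetop [0.5838 0.1134 0.2301] rel S: x -1.1 y 19.8
bladetop [0.5903 0.1148 0.2301] rel S: x 5.5 y 19.8
tcp [0.5903 0.093  0.2373] rel S: x 1.0 y -1.5
```

```bash
python3 - <<'E'
from h import *
c=dict(np.load('wrist5.npz'))
P=lambda u,v,z: unproj(c,(191+u/4.4,135+v/4.4),z)
yd=np.array([-.2045,.9789,0]); xd=np.array([.9789,.2045,0]); S=np.array([.589,.0943,.11])
f=lambda n,p: print(n,p.round(4),'rel S: x %.1f y %.1f'%((p-S)@xd*1e3,(p-S)@yd*1e3))
f('line',P(250,360,.214));f('line',P(308,360,.214));f('top',P(279,420,.234))
d=-1.6*xd+1.2*yd; print(d)
E
```

```text
line [0.5849 0.1068 0.214 ] rel S: x -1.5 y 13.1
line [0.5921 0.1083 0.214 ] rel S: x 5.9 y 13.0
top [0.5882 0.1085 0.234 ] rel S: x 2.1 y 14.1
[-1.81164  0.84748  0.     ]
```

Request:
send_rows(
  series=[
    [[0, 0, 0], [-2, 1, -10], 1],
    [[0, 0, 0], [-2, 1, -25], 1],
    [[0, 0, 0], [-2, 1, -38], 1],
    [[0, 0, 0], [-2, 1, -38], 1],
    [[0, 0, 0], [-2, 1, -38], 1],
  ],
)

```text
time_s: 13.95
eef_pos: [0.5878, 0.0947, 0.1981]
eef_rot: [0.0, 0.631, 0.776, 0.0]
wrist_force: [0.3, -1.0, -1.4]
opening: 0.158
grasp_force: 58.7
```

```bash
python3 - <<'E'
from h import *
o=telemetry.get_obs(); print(o['time_s'],np.round(o['eef_pos'],4),o['wrist_force'])
c=snap('wrist'); np.savez('wrist6.npz',**c)
uv=proj(c,[.589,.0943,.11]); x=int(uv[0]-50); y=int(uv[1]-60); print(x,y)
cv2.imwrite('pics/z6.png',cv2.resize(cv2.cvtColor(c['pixels'],cv2.COLOR_RGB2BGR)[y:y+100,x:x+100],None,fx=6,fy=6,interpolation=cv2.INTER_CUBIC))
slotfit(c,x,x+100,y,y+110)
E
```

```text
13.95 [0.5878 0.0947 0.1981] [ 0.32038577 -1.02331127 -1.37091196]
204 142
rect [258. 201.] world [0.5916 0.0959] size [0.0015 0.0081] ang 102.0
rect [254.  180.5] world [0.5853 0.1111] size [0.0073 0.0162] ang 102.0
rect [254.  195.5] world [0.5879 0.0984] size [0.0232 0.0615] ang 102.6
rect [254. 203.] world [0.5893 0.0918] size [0.0405 0.078 ] ang 103.3
```

View pics/z6.png

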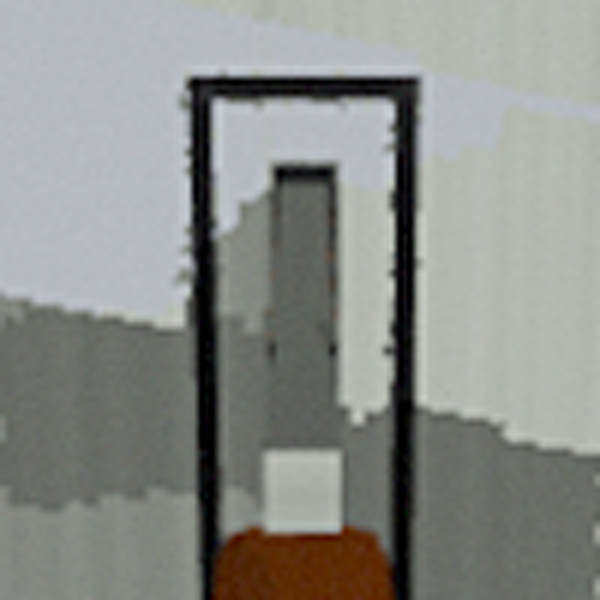

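```bash
python3 - <<'E'
from h import *
c=dict(np.load('wrist6.npz'))
P=lambda u,v,z: unproj(c,(204+u/6-.4,142+v/6-.4),z)
yd=np.array([-.2045,.9789,0]); xd=np.array([.9789,.2045,0]); S=np.array([.589,.0943,.11])
f=lambda n,p: print(n,p.round(4),'rel S: x %.1f y %.1f'%((p-S)@xd*1e3,(p-S)@yd*1e3))
f('slot L',P(273,165,.11));f('slot R',P(337,165,.11));f('foot L',P(277,183,.115));f('foot R',P(333,183,.115))
f('border L',P(192,80,.11));f('border R',P(418,80,.11))
E
```

```text
slot L [0.58  0.119 0.11 ] rel S: x -3.8 y 26.0
slot R [0.5877 0.1206 0.11  ] rel S: x 4.1 y 26.0
foot L [0.5807 0.1182 0.115 ] rel S: x -3.2 y 25.0
foot R [0.5873 0.1195 0.115 ] rel S: x 3.5 y 25.0
border L [0.5683 0.1273 0.11  ] rel S: x -13.5 y 36.5
border R [0.595  0.1329 0.11  ] rel S: x 13.8 y 36.5
```

Aligned within about 1 mm, so I'm lowering gently.

Request:
send_rows(
  series=[
    [[0, 0, 0], [0, 0, -3], 1],
    [[0, 0, 0], [0, 0, -5], 1],
    [[0, 0, 0], [0, 0, -6], 1],
    [[0, 0, 0], [0, 0, -7], 1],
    [[0, 0, 0], [0, 0, -8], 1],
    [[0, 0, 0], [0, 0, -8], 1],
  ],
)

```text
time_s: 14.75
eef_pos: [0.5876, 0.0947, 0.19]
eef_rot: [-0.0, 0.631, 0.776, -0.0]
wrist_force: [-0.6, 0.0, -1.7]
opening: 0.156
grasp_force: 58.7
```

Request:
send_rows(
  series=[
    [[0, 0, 0], [0, 0, -2], 1],
    [[0, 0, 0], [0, 0, -4], 1],
    [[0, 0, 0], [0, 0, -6], 1],
    [[0, 0, 0], [0, 0, -8], 1],
    [[0, 0, 0], [0, 0, -10], 1],
    [[0, 0, 0], [0, 0, -12], 1],
    [[0, 0, 0], [0, 0, -12], 1],
  ],
)

```text
time_s: 15.62
eef_pos: [0.5875, 0.0947, 0.1779]
eef_rot: [-0.0, 0.631, 0.776, -0.0]
wrist_force: [-0.0, -0.1, -1.5]
opening: 0.153
grasp_force: 58.7
```

Request:
send_rows(
  series=[
    [[0, 0, 0], [0, 0, -4], 1],
    [[0, 0, 0], [0, 0, -8], 1],
    [[0, 0, 0], [0, 0, -12], 1],
    [[0, 0, 0], [0, 0, -16], 1],
    [[0, 0, 0], [0, 0, -20], 1],
    [[0, 0, 0], [0, 0, -24], 1],
    [[0, 0, 0], [0, 0, -28], 1],
    [[0, 0, 0], [0, 0, -30], 1],
    [[0, 0, 0], [0, 0, -30], 1],
  ],
)

```text
time_s: 16.75
eef_pos: [0.5875, 0.0947, 0.1479]
eef_rot: [-0.0, 0.631, 0.776, -0.0]
wrist_force: [0.0, -0.4, -0.9]
opening: 0.151
grasp_force: 58.7
```

Request:
send_rows(
  series=[
    [[0, 0, 0], [0, 0, -4], 1],
    [[0, 0, 0], [0, 0, -8], 1],
    [[0, 0, 0], [0, 0, -12], 1],
    [[0, 0, 0], [0, 0, -15], 1],
    [[0, 0, 0], [0, 0, -15], 1],
    [[0, 0, 0], [0, 0, -15], 1],
    [[0, 0, 0], [0, 0, -15], 1],
    [[0, 0, 0], [0, 0, -15], 1],
  ],
)

```text
time_s: 17.75
eef_pos: [0.5877, 0.0947, 0.1333]
eef_rot: [0.0, 0.631, 0.776, 0.0]
wrist_force: [-0.1, 0.4, -0.8]
opening: 0.155
grasp_force: 58.7
```

```bash
python3 - <<'E'
from h import *
o=telemetry.get_obs(); print(o['time_s'],np.round(o['eef_pos'],4),o['wrist_force'],o['torque'],o['grasp_force'])
ims=[]
for n in('wrist','side','scene'):
    c=snap(n); uv=proj(c,[.6,.04,.13]) if n!='wrist' else proj(c,[.589,.0943,.12]); x=int(np.clip(uv[0]-60,0,392)); y=int(np.clip(uv[1]-60,0,284))
    print(n,[(np.round(d['xyz'],4).tolist(),round(d['conf'],2)) for d in spotter.landmark_of('strip_orange',n)[:2]])
    ims.append(cv2.resize(cv2.cvtColor(c['pixels'],cv2.COLOR_RGB2BGR)[y:y+100,x:x+120],(396,330) if n!='x' else 0,interpolation=cv2.INTER_CUBIC))
cv2.imwrite('pics/z7.png',np.hstack([cv2.resize(ims[0],(300,250)),np.vstack([cv2.resize(i,(360,300)) for i in ims[1:]])[:,:]]) if False else np.vstack([np.hstack([cv2.resize(i,(396,300)) for i in ims[1:]]),np.hstack([cv2.resize(ims[0],(396,300)),np.zeros((300,396,3),np.uint8)])]))
E
```

```text
17.75 [0.5877 0.0947 0.1333] [-0.13268413  0.40425763 -0.84850921] [-0.02914712  0.03620789 -0.0014749 ] 58.7286651134491
wrist [([0.5864, 0.0943, 0.0515], 0.61)]
side []
scene []
```

View pics/z7.png

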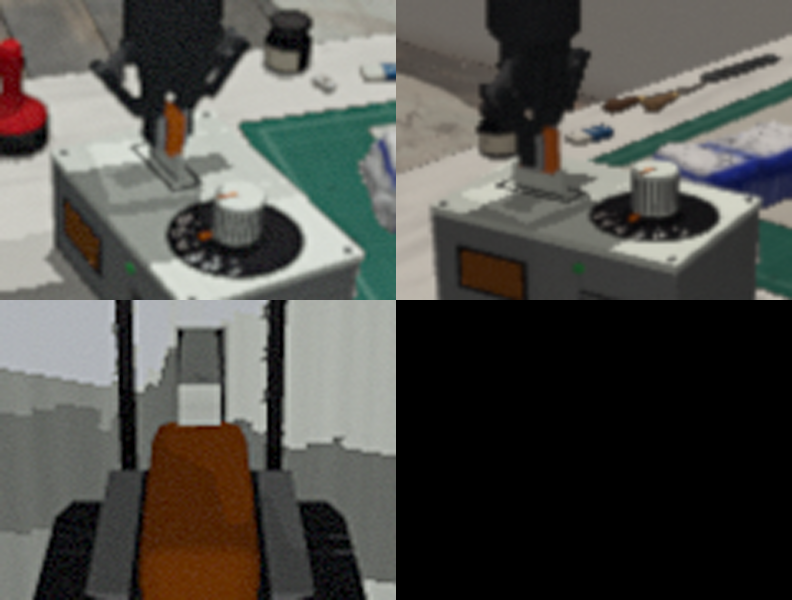

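The blade is in the slot with its handle well above the lid at (172,130). There is no contact force, the foot is estimated at z≈0.050, and the dial still reads 4. I'm handing in.

```bash
python3 -c "
from bench import ctrl; print(ctrl.hand_in())"
```

```text
the job is handed in; nothing more can be done
None
```

The dial is turned to 4, and the orange strip hangs in the slot, still gripped, with its black line about level with the lid and no sign of contact force; the job is handed in, but no verdict came back.

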